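Set and lock the slicer's thickness wheel

ROBOT

A 6-joint arm with a two-finger parallel gripper is mounted at the origin on a cart in front of the work surface, level with it; the furniture and walls round the work are solid. World frame = base frame: x ahead of the robot, y to its left, z up, the work surface at z = 0. Lengths are in mm, angles in rad, forces in N, time in s.
With the tool pointing down it reaches from about 350 to 875 mm from the base axis. Payload 4.2 kg.
Tool frame: the origin (TCP) lies at the very end of the fingers, on their centre line; the grasp point (between the pads) lies 19 mm behind it; z points along the fingers, y is the line along which they close (so a half turn about z gives the same grasp; the last joint's range is limited). The gripper opens to 87 mm and grips with 3 to 60 N. Pads are 19 mm wide; open, the fingers measure 117 mm over their backs; the gripper's body (75 mm by 190 mm) begins 51 mm behind the grasp point.
Start: joints at [1.459, 0.385, 0.008, 0, -1.194, -0.259], TCP at [226.443, 582.514, 222.55] pointing down, gripper open.
Joint ranges: [-3.14, 3.14], [-1.21, 2.06], [-1.07, 1.41], [-3.16, 2.05], [-2.99, -0.16], [-3.1, 3.1]. Speed limits (rad/s): [2.79, 2.79, 3.14, 3.14, 3.14, 3.14].

INTERFACE

Orientations are given as a unit quaternion [x, y, z, w].
In Python, from workcell import r, imaging gives the robot as it stands. The module is installed in compiled form; this text tells all that it offers.
- The arm moves only by the tool play_rows, never from a script. Its argument "moves" is a list of rows, each a list of 5 numbers: the shift along the tool's x, y, z in m, then the turn about the tool's z in degrees, then the closure, from -1 (fully open) to 1 (shut), so that 0 is half open. In form: [[x, y, z, roll, hand], ...]. A call has 1 to 8 rows; each row is the pose to reach, as a shift and turn from the pose commanded when the call began, along the tool's axes at that moment; what a row does not reach only later rows make up. A row lasts 1/12 s, in which the tool goes at most 41.7 mm and 7.16 degrees, less where a joint would pass 70% of its speed; a pose out of reach is approached as far as the arm can. A call with a gripper value outside its range is refused whole. The fingers move at their own pace and stop on an object; "force" is the grip in N (left out, the last holds). Time passes only in rows, so rows that repeat a pose let the fingers close. It gives the time, the measured TCP pose, the force, the opening and the grip force at its end, in the units of the state.
- r.sense(): the state, without advancing time (a new reading comes with each control period).
- imaging.camera(name): name is "side" or "top"; returns the picture (420x560x3 uint8, blue, green, red); there is no depth.
- imaging.get_calibration(name): a dict with "camera_matrix" (3x3 intrinsics, pixels), "view" (4x4, takes a point from world to camera coordinates). Camera axes: x right, y up, looking along -z (the intrinsics and any distortion apply to the point x, -y, -z); pixel columns grow to the right and rows downward; lengths in mm; the calibration is good to about 2 mm. A picture is of the moment at which its call begins. get_calibration takes no time and is no camera call.
- r.finish_job(): hands the job in; it is judged then, once.
The state is a dict: "t": time; "q": joint angles; "joint_vel": joint speeds; "effort": joint torques, N m; "eef_pos": TCP position; "orientation": TCP orientation; "contact_force": force on the tool from outside, world axes, zero at the start; "torque": the same for the moment, N m; "gripper_width": opening from 0.0 (shut) to 1.0 (fully open); "gripper_force": force on a finger pad.
Only numpy, scipy, OpenCV 4.12 (cv2) and the standard library are available. Lean on these libraries where they do the work, as an engineer would, in place of code of your own. Each camera call takes 0.05 s, during which the arm holds its last target. There are 200 camera calls.

TASK

The vegetable slicer is set too thin for apple rings: with a fingertip, flick its thickness wheel on clockwise (as you face the wheel), click by click, until the one broad tab stands straight up at the pointer, clicked in there. Then push the lock slide beside the wheel fully home towards the wheel. Only flick and push: do not lift the slicer or shove it out of its place, keep off the blade, and leave the things around it where they are.

Things in the scene. Friction and masses are not known exactly. Their poses are not given: they have to be found in the camera images.
- slicer: Flat kitchen slicer (mandoline): white frame 120 x 340 mm, steel plates, standing loose on four legs with rubber feet, 1.3 to 1.9 kg (slides if pushed with over 6 N). Origin: centre of its footprint on the counter. y runs along its length (towards the loop handle), z up; the -x side carries wheel and lock and faces the robot. Rail tops are 68 mm above the counter.
- wheel_axle (a point): Centre of the grey thickness wheel, fixed to the slicer 88 mm to -x, 30 mm to +y and 52 mm up; slicer's axes. The wheel turns about x. Hub 48 mm across, 16 mm thick; six tabs 60 degrees apart, 14 mm wide along x, ends 36 mm from here; five are 5 mm thick, one is broad, 11 mm. At each click one tab stands straight up; its neighbours reach at most 23 mm above this point.
- broad_tab (a point): Middle of the end of the wheel's one broad tab, 36 mm from the wheel's centre. This tab is 11 mm thick (the others 5), stands 8 mm further out to the front (-x) than the others and has a thin steel rib down its face. Wanted: straight above the wheel's centre, at the pointer.
- slicer_wheel (a joint): Turn of the wheel, rad; positive: clockwise seen from the robot (its top goes to the slicer's -y, right). A sprung detent clicks every 60 degrees: 0, 1.047 ... 5.236, stops just beyond. Starts at one of the first three; at 4.189 the broad tab is up; one more click is possible. Pushed past 30 degrees it snaps on by itself; 2 to 4 N at a tab's end. Each click lowers the steel ramp 1.5 mm.
- lock_fin (a point): Middle of the top of the lock slide's thumb fin, 92 mm above the counter, 24 mm above the rail; fin 10 mm (x) by 8 mm (y). When open it is 82 mm to +y of the wheel's centre and 18 mm to +x of its mid-plane. It slides along the slicer's y, 14 mm towards -y (the wheel) to go home.
- slicer_lock (a joint): Lock slide, m: 0 open, 0.014 fully home (stop). About 2 N moves it; it stays where left; starts open within 3 mm. Home, its tongue stands between studs behind the wheel and blocks it; it cannot go home while the wheel is between clicks.
- blade (a point): Middle of the slicer's blade, a steel strip 98 mm (x) by 20 mm (y) across the middle of the deck, 66 mm above the counter. Not to be touched.
- slicer_blade: The blade as a solid, for the same place as point blade.
- food_pusher: Loose white food pusher (safety holder) of the slicer, 84 x 104 mm, 63 mm high with a mushroom grip, on the counter in front of the slicer to the right. Origin: centre of its underside. Stays there.
- berry_dish: Loose small painted china dish, 112 mm across, 54 mm high, beyond the slicer's handle end. Origin: centre of its underside. Stays there.
- honey_jar: Loose glass jar with a metal lid, 71 mm across, 110 mm high, behind the slicer. Origin: centre of its underside. Stays there.
- pointer (a point): Tip of the pointer, a small white wedge on the rail behind the top of the wheel, 32 mm above the wheel's centre. The rail's face is 28 mm behind (+x of) the wheel's mid-plane; the pointer's face is 28 mm behind it too. Nothing else stands beside the top of the wheel, to left or right, as high as 23 mm above its centre, but the lock's fin.

How it is judged (in metres and radians):
On the way, in this order (a step that is already met when the one before it is completed fails the run):
1. with the lock still open, the wheel is clicked in with its broad tab straight up (value of joint slicer_wheel between 4.04 and 4.34 rad and value of joint slicer_lock below 0.007 m), for 0.3 s.
2. the lock slide is pushed home (value of joint slicer_lock above 0.011 m), for 0.2 s.
At the end, for the whole second after the job is handed in: The broad tab stands straight up within about 8 degrees (wheel joint 4.04 to 4.34 rad), the lock slide is home (over 11 of its 14 mm), the slicer is at rest within 30 mm of where it stood, and the food pusher, dish and jar are within 15 mm of where they stood (value of joint slicer_wheel between 4.04 and 4.34 rad and value of joint slicer_lock above 0.011 m and linear speed of slicer below 0.01 m/s and distance of slicer from where it was at the start of the episode below 0.03 m and angle between slicer's own z axis and vertical below 0.05 rad and distance of each of food_pusher, berry_dish, honey_jar from where it was at the start of the episode below 0.015 m); the robot touches nothing.
It fails at once if the slicer is lifted (height (world z) of slicer above 0.012 m).
It fails at once if the slicer is shoved more than 30 mm or tipped (distance of slicer from where it was at the start of the episode above 0.03 m or angle between slicer's own z axis and vertical above 0.15 rad).
It fails at once if the blade is touched (contact force between any of the arm, the fingers and slicer_blade above 0.5 N).
It fails at once if the food pusher, dish or jar is moved or lifted (distance of any of food_pusher, berry_dish, honey_jar from where it was at the start of the episode above 0.015 m).
It also fails if it takes over 48 s, if anything falls off the work surface, if the arm or the gripper's body presses on something with over 40 N, if the wrist force passes 120 N, or if a joint passes its speed limit or range.

## Working session

There is one attempt and no reset: what is moved stays moved. The work goes in short steps, Python scripts to look and compute and a tool call to move; the robot and the scene stay as the last step left them, time stands still between calls to the robot, and variables do not carry over. Pictures are saved under pics/ and viewed, at most 13 in all, crops included, and the job is handed in when it is done.

Besides the shell and the picture viewer there is one more tool, called by a JSON object that holds its "method" and its "body", one argument or row to a line. play_rows: Moves the arm, as the interface text tells. Its arguments: {"type":"object","properties":{"moves":{"type":"array"},"force":{"type":"number"}},"required":["moves"]}

```bash
mkdir -p pics; python3 - <<'E'
from workcell import r, imaging
import cv2,numpy as np
np.set_printoptions(suppress=True,precision=4)
for n in("side","top"):
    cv2.imwrite(f"pics/{n}0.png",imaging.camera(n)); c=imaging.get_calibration(n); print(n,c)
print(r.sense())
E
```

```text
side {'camera_matrix': array([[518.3093,   0.    , 279.5753],
       [  0.    , 518.3093, 205.9753],
       [  0.    ,   0.    ,   1.    ]]), 'view': array([[   -0.9994,    -0.0313,     0.0119,   532.1557],
       [    0.023 ,    -0.3852,     0.9226,   -67.0993],
       [   -0.0243,     0.9223,     0.3857, -1223.4611],
       [    0.    ,     0.    ,     0.    ,     1.    ]])}
top {'camera_matrix': array([[421.0116,   0.    , 276.4992],
       [  0.    , 421.0116, 206.5696],
       [  0.    ,   0.    ,   1.    ]]), 'view': array([[   -0.0247,    -0.9995,    -0.0211,    70.5643],
       [    0.9839,    -0.0281,     0.1766,  -549.6139],
       [   -0.1771,    -0.0164,     0.9841, -1154.234 ],
       [    0.    ,     0.    ,     0.    ,     1.    ]])}
{'t': 0.1, 'q': array([ 1.4586,  0.3855,  0.0068, -0.0004, -1.194 , -0.2586]), 'joint_vel': array([ 0.0001, -0.0013,  0.0038,  0.0014, -0.0003,  0.0008]), 'effort': array([ -0.0004, -39.1688,  18.7937,   4.2318,   0.0135,  -0.0001]), 'eef_pos': array([226.2684, 582.0388, 221.5773]), 'orientation': array([ 0.9828, -0.1844, -0.0001,  0.001 ]), 'contact_force': array([ 0.1739, -0.1448,  0.2634]), 'torque': array([ 0.0201, -0.0046, -0.0384]), 'gripper_force': 0.0, 'gripper_width': 0.999902638849239}
```

View pics/side0.png

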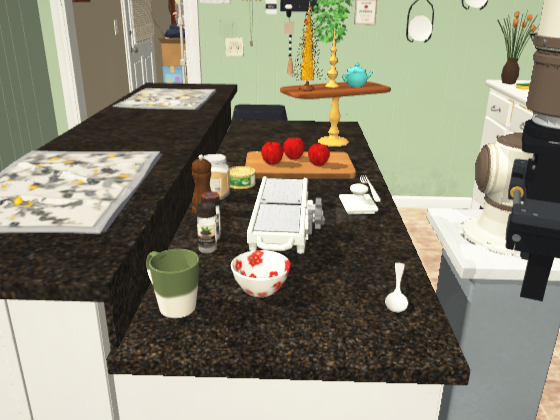

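View pics/top0.png

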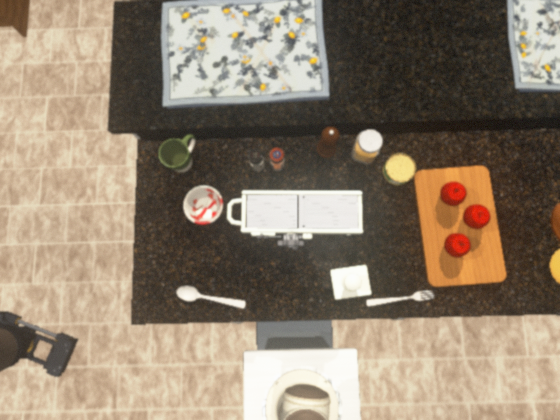

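The top view shows the slicer at cols 242–362, rows 190–234, with its wheel at about (291,240) and the pusher at (351,282). The side view shows the wheel at about (317,213). I'll enlarge both for detail.

```bash
python3 - <<'E'
import cv2,numpy as np
a=cv2.imread("pics/top0.png")[180:260,225:375]; b=cv2.imread("pics/side0.png")[170:260,240:350]
a=cv2.resize(a,None,fx=5,fy=5,interpolation=cv2.INTER_CUBIC)
b=cv2.resize(b,None,fx=6,fy=6,interpolation=cv2.INTER_CUBIC)
cv2.imwrite("pics/topc.png",a);cv2.imwrite("pics/sidec.png",b)
E
```

```text
(no output)
```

View pics/topc.png

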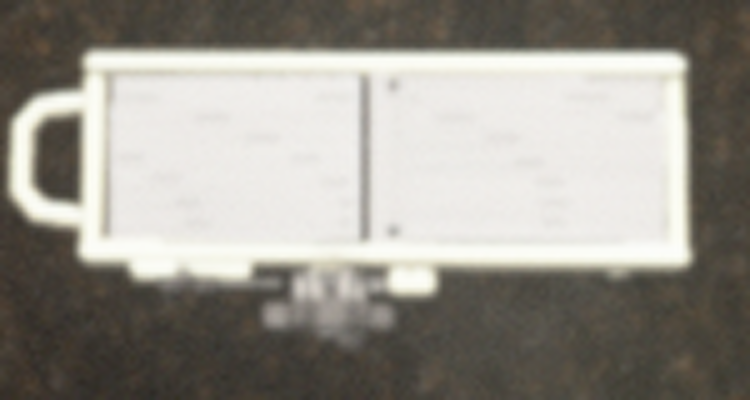

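View pics/sidec.png

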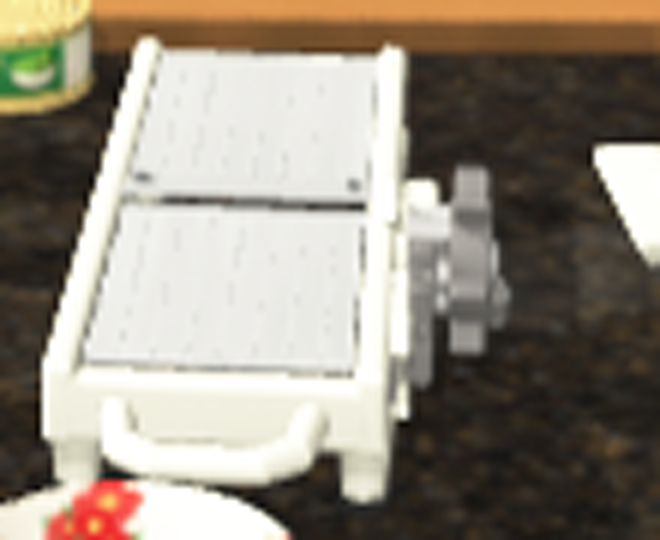

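```bash
cat > h.py <<'E'
import numpy as np
from workcell import r, imaging
from scipy.optimize import least_squares
def proj(n,P):
    c=imaging.get_calibration(n);P=np.atleast_2d(P)
    p=(np.c_[P,np.ones(len(P))]@c["view"].T)[:,:3]*[1,-1,-1]
    q=p@c["camera_matrix"].T
    return q[:,:2]/q[:,2:]
def unp(n,uv,z):
    c=imaging.get_calibration(n);V=c["view"];o=-V[:3,:3].T@V[:3,3]
    d=np.linalg.inv(c["camera_matrix"])@[*uv,1]; d=V[:3,:3].T@(d*[1,-1,-1])
    return o+d*(z-o[2])/d[2]
E
python3 - <<'E'
from h import *
np.set_printoptions(suppress=True,precision=1)
ct=lambda u:(np.array(u)+.5)/5-.5+[225,180]
cs=lambda u:(np.array(u)+.5)/6-.5+[240,170]
C=np.array([unp("top",ct(u),68) for u in [(83,50),(686,50),(691,265),(79,263)]])
print(C,[np.linalg.norm(C[i]-C[i-1]) for i in range(4)])
o=C.mean(0);o[2]=0
y=(C[0]-C[1]+C[3]-C[2]);yaw=np.arctan2(-y[0],y[1]);print(o,np.degrees(yaw))
R=np.array([[np.cos(yaw),-np.sin(yaw),0],[np.sin(yaw),np.cos(yaw),0],[0,0,1]])
w=lambda p:o+R@np.array(p)
print("axle",w([-88,30,52]),"fin",w([-70,112,92]))
for n,f,of,s in(("top",5,[225,180],1),("side",6,[240,170],1)):
    pp=lambda p:((proj(n,w(p))-of)*f)[0]
    print(n,"axle",pp([-95,30,52]),"fin",pp([-70,112,92]),"ptr",pp([-60,30,84]),"top tab",pp([-88,30,88]))
    for a in(120,180,240):
        t=np.radians(a);print(a,pp([-103,30-32*np.sin(t),52+32*np.cos(t)]))
    print("fin home",pp([-70,98,92]))
    print("corners",[pp(c) for c in ([60,170,68],[60,-170,68],[-60,-170,68],[-60,170,68])])
for u in [(351,282)]: print("pusher",unp("top",u,40))
E
```

```text
[[ 599.8  154.7   68. ]
 [ 589.8 -186.4   68. ]
 [ 467.9 -181.8   68. ]
 [ 478.2  158.1   68. ]] [np.float64(121.63023978862438), np.float64(341.208378227152), np.float64(122.0015682418956), np.float64(340.0544279755334)]
[533.9 -13.8   0. ] -1.7146291557631206
axle [446.9  18.8  52. ] fin [467.3 100.2  92. ]
top axle [328.1 325.6] fin [178.5 272.9] ptr [328.8 256.8] top tab [328.9 307.1]
120 [376.6 342.3]
180 [327.5 344.3]
240 [279. 342.]
fin home [204.2 273. ]
corners [array([81.7, 49.4]), array([682.6,  49.7]), array([689.2, 261.2]), array([ 77.4, 259.5])]
side axle [478.  258.2] fin [414.6 244.1] ptr [389.5 178. ] top tab [463.5 170.8]
120 [495.9 268.3]
180 [495.2 334.5]
240 [498.1 326.8]
fin home [415.  228.8]
corners [array([ 32.4, 361.2]), array([125.6,  34.4]), array([395.7,  43. ]), array([381.5, 374.2])]
pusher [ 333.9 -145.9   40. ]
```

The projections match both pictures: axle at about (447, 19, 52), fin at about (467, 100, 92), slicer yaw about −1.7°. The broad tab looks to be at the lower right, so probably 4 clicks. I'll confirm that on the way.

I'll shut the fingers and turn the tool so the 19 mm pad width lies along the push direction.

{"method": "play_rows", "body": {
  "moves": [
    [0.2,0.21,0,35,1],
    [0.2,0.21,0,35,1],
    [0.2,0.21,0,35,1],
    [0.2,0.21,0,35,1],
    [0.2,0.21,0,35,1],
    [0.2,0.21,0,35,1],
    [0.2,0.21,0,35,1],
    [0.2,0.21,0,35,1]
  ]
}}

```text
t: 0.77
eef_pos: [337.1, 308.5, 222.3]
orientation: [0.881, -0.474, -0.0, 0.001]
contact_force: [0.3, -0.2, -0.3]
gripper_width: 0.483
gripper_force: 0.0
```

```bash
cat >> h.py <<'E'
from scipy.spatial.transform import Rotation as Ro
def state():
    s=r.sense();M=Ro.from_quat(s["orientation"]).as_matrix()
    print("t",round(s["t"],2),"pos",s["eef_pos"].round(1),"F",s["contact_force"].round(1),"w",round(s["gripper_width"],3),"ydir",round(np.degrees(np.arctan2(M[1,1],M[0,1])),2),"zdir",M[:,2].round(4))
    return s,M
def togo(x,y,z):
    s,M=state();print("shift mm",(M.T@(np.array([x,y,z])-s["eef_pos"])).round(1))
E
python3 -c "
from h import *
togo(443,52,130)"
```

```text
t 0.77 pos [337.1 308.5 222.3] F [ 0.3 -0.2 -0.3] w 0.483 ydir -146.55 zdir [-0.0017 -0.0023 -1.    ]
shift mm [272.3  52.7  92.7]
```

{"method": "play_rows", "body": {
  "moves": [
    [0.272,0.053,0.04,35.5,1],
    [0.272,0.053,0.04,35.5,1],
    [0.272,0.053,0.04,35.5,1],
    [0.272,0.053,0.04,35.5,1],
    [0.272,0.053,0.09,35.5,1],
    [0.272,0.053,0.09,35.5,1],
    [0.272,0.053,0.09,35.5,1],
    [0.272,0.053,0.09,35.5,1]
  ]
}}

```text
t: 1.43
eef_pos: [442.1, 54.1, 128.8]
orientation: [-0.694, 0.72, 0.002, -0.004]
contact_force: [-0.4, -0.9, -0.1]
gripper_width: 0.006
gripper_force: 0.0
```

```bash
python3 -c "
from h import *
togo(443,52,79.5)
import cv2
a=imaging.camera('top')[180:280,225:375];b=imaging.camera('side')[150:250,240:390]
cv2.imwrite('pics/c1.png',cv2.resize(np.vstack([a,b]),None,fx=3,fy=3,interpolation=cv2.INTER_CUBIC))"
```

```text
t 1.43 pos [442.1  54.1 128.8] F [-0.4 -0.9 -0.1] w 0.006 ydir 177.89 zdir [-0.0076 -0.0031 -1.    ]
shift mm [ 1.9 -1.4 49.3]
```

View pics/c1.png

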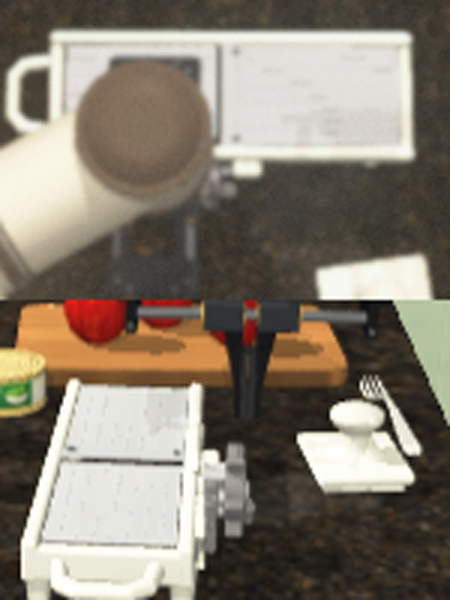

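The finger hangs clear of the wheel, which is at (235,490) in the lower half, and is lined up to its left. Next I'll lower it and start the sweep.

{"method": "play_rows", "body": {
  "moves": [
    [0.0,-0.001,0.03,0,1],
    [0.0,-0.001,0.049,0,1],
    [0.0,-0.001,0.049,0,1],
    [0.006,-0.001,0.049,0,1],
    [0.012,-0.001,0.049,0,1],
    [0.018,-0.001,0.049,0,1],
    [0.022,-0.001,0.049,0,1],
    [0.026,-0.001,0.049,0,1]
  ]
}}

```text
t: 2.2
eef_pos: [445.0, 32.7, 84.9]
orientation: [-0.696, 0.718, -0.001, 0.002]
contact_force: [-3.5, 4.1, 10.1]
gripper_width: 0.003
gripper_force: 5.1
```

```bash
python3 -c "
from h import *
import cv2
state()
a=imaging.camera('top')[180:280,225:375];b=imaging.camera('side')[150:250,240:390]
cv2.imwrite('pics/c2.png',cv2.resize(b,None,fx=5,fy=5,interpolation=cv2.INTER_CUBIC))
state()
for p in([443,54,129],[445,33,85],[447,19,88]):print((proj('side',p)-[240,150])*5)"
```

```text
t 2.2 pos [445.   32.7  84.9] F [-3.5  4.1 10.1] w 0.003 ydir 178.25 zdir [ 0.0031  0.0014 -1.    ]
t 2.3 pos [445.   32.6  85.1] F [-1.8  1.5  6.5] w 0.008 ydir 178.23 zdir [ 0.0028  0.0012 -1.    ]
[[401.71547643 185.50946741]]
[[391.25520598 260.27245651]]
[[385.98408107 242.4895809 ]]
```

View pics/c2.png

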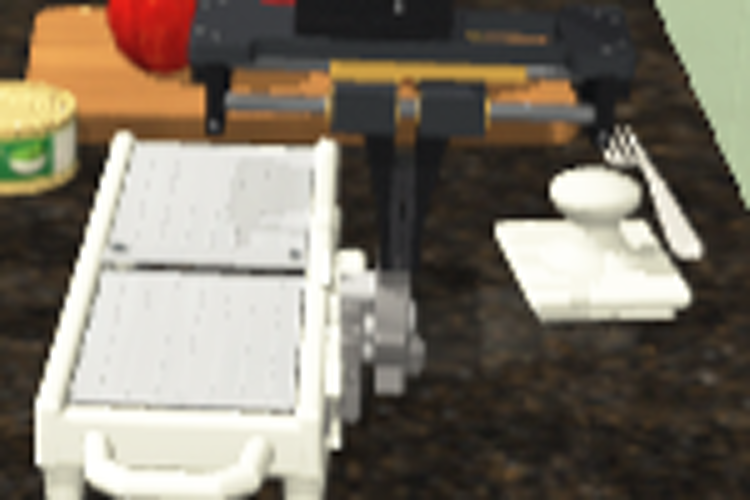

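The upright tab has left the top. Two tabs straddle it at about ±30°, and the finger stands on one of them at (395,275). I'll lift off and look at what the wheel does.

{"method": "play_rows", "body": {
  "moves": [
    [0.0,0.0,-0.01,0,1],
    [0.0,0.0,-0.025,0,1],
    [0.0,0.0,-0.045,0,1],
    [-0.03,0.0,-0.055,0,1],
    [-0.07,0.0,-0.055,0,1],
    [-0.11,0.0,-0.055,0,1],
    [-0.13,0.0,-0.055,0,1],
    [-0.13,0.0,-0.055,0,1]
  ]
}}

```text
t: 2.97
eef_pos: [449.1, 166.0, 139.4]
orientation: [-0.698, 0.716, -0.0, 0.002]
contact_force: [-0.1, -0.1, 1.2]
gripper_width: 0.005
gripper_force: 0.0
```

```bash
python3 -c "
from h import *
import cv2
a=imaging.camera('top')
b=imaging.camera('side')
cv2.imwrite('pics/top3.png',a);cv2.imwrite('pics/side3.png',b)
z=lambda m:cv2.resize(m,(400,300),interpolation=cv2.INTER_CUBIC)
a0=cv2.imread('pics/top0.png');b0=cv2.imread('pics/side0.png')
T=np.s_[225:255,271:311];S=np.s_[195:234,296:348]
cv2.imwrite('pics/c3.png',np.vstack([np.hstack([z(a0[T]),z(a[T])]),np.hstack([z(b0[S]),z(b[S])])]))
state()"
```

```text
t 3.07 pos [447.8 163.  138.7] F [-0.7 -0.1 -0.5] w 0.003 ydir 178.32 zdir [-1.e-04  0.e+00 -1.e+00]
```

View pics/c3.png

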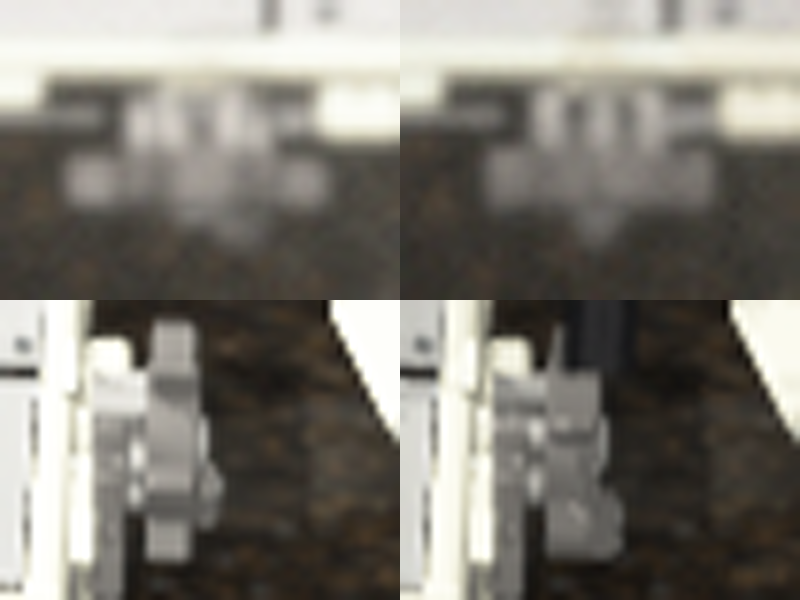

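{"method": "play_rows", "body": {
  "moves": [
    [0.0,0.0,-0.035,0,1],
    [0.0,0.0,-0.06,0,1],
    [0.0,0.0,-0.06,0,1],
    [0.0,0.0,-0.06,0,1]
  ]
}}

```text
t: 3.4
eef_pos: [448.4, 161.9, 200.0]
orientation: [-0.696, 0.718, -0.0, 0.002]
contact_force: [0.3, -0.6, -0.8]
gripper_width: 0.006
gripper_force: 0.0
```

```bash
cat >> h.py <<'E'
import cv2
def frame(o=(533.9,-13.8,0),yaw=-1.715):
    t=np.radians(yaw);R=np.array([[np.cos(t),-np.sin(t),0],[np.sin(t),np.cos(t),0],[0,0,1]])
    return lambda P:np.array(o)+np.atleast_2d(P)@R.T
W=frame()
def box(x0,x1,h,r0,r1,a):  # tab prism, a = clockwise angle from up
    P=[[x,s,q] for x in(x0,x1) for s in(-h,h) for q in(r0,r1)]
    c,s=np.cos(a),np.sin(a)
    return [[x-88,30-(q*s)-u*c,52+q*c-u*s] for x,u,q in P]
def mask(n,th,dx):
    S=4;m=np.zeros((420*S,560*S),np.uint8)
    def f(P,v):
        p=(proj(n,W(P))+.5)*S
        cv2.fillConvexPoly(m,cv2.convexHull((p+dx*S).round().astype(np.int32)),v)
    f([[x-88,30+24*np.sin(a),52+24*np.cos(a)] for x in(-8,8) for a in np.linspace(0,6.28,40)],255)
    for k in range(6):
        a=th+k*np.pi/3
        if k==0: f(box(-15,7,5.5,15,36,a),255)
        else: f(box(-7,7,2.5,15,36,a),255)
    return cv2.GaussianBlur(cv2.resize(m,(560,420),interpolation=cv2.INTER_AREA),(0,0),.7).astype(float)
def fit(img,n,win):
    g=np.clip(img[win].mean(2),0,140);res=[]
    for d in range(0,360,10):
        best=max((np.corrcoef(mask(n,np.radians(d),np.array([i,j])/2)[win].ravel(),g.ravel())[0,1],i/2,j/2) for i in range(-3,4) for j in range(-3,4))
        res.append((*best,d))
    return sorted(res)[::-1]
TW=np.s_[236:252,278:304];SW=np.s_[194:235,310:332]
E
python3 -c "
from h import *
a=imaging.camera('top');b=imaging.camera('side');state()
cv2.imwrite('pics/top4.png',a);cv2.imwrite('pics/side4.png',b)
for i in('0','4'):
  for n,w in(('top',TW),('side',SW)):
    print(i,n,[(round(c,3),x,y,d) for c,x,y,d in fit(cv2.imread(f'pics/{n}{i}.png'),n,w)[:7]])
z=lambda m:cv2.resize(m,(400,300),interpolation=cv2.INTER_CUBIC)
S=np.s_[195:234,296:348];T=np.s_[225:255,271:311]
b0=cv2.imread('pics/side0.png')
cv2.imwrite('pics/c4.png',np.hstack([z(b0[S]),z(b[S])]))"
```

```text
t 3.5 pos [447.3 161.4 197.9] F [-0.4  0.1  0.1] w 0.004 ydir 178.16 zdir [-1.5e-03 -5.0e-04 -1.0e+00]Traceback (most recent call last):
  File "<string>", line 7, in <module>
    print(i,n,[(round(c,3),x,y,d) for c,x,y,d in fit(cv2.imread(f'pics/{n}{i}.png'),n,w)[:7]])
                                                 ~~~^^^^^^^^^^^^^^^^^^^^^^^^^^^^^^^^^^^^
  File "h.py", line 43, in fit
    best=max((np.corrcoef(mask(n,np.radians(d),np.array([i,j])/2)[win].ravel(),g.ravel())[0,1],i/2,j/2) for i in range(-3,4) for j in range(-3,4))
  File "h.py", line 43, in <genexpr>
    best=max((np.corrcoef(mask(n,np.radians(d),np.array([i,j])/2)[win].ravel(),g.ravel())[0,1],i/2,j/2) for i in range(-3,4) for j in range(-3,4))
                          ~~~~^^^^^^^^^^^^^^^^^^^^^^^^^^^^^^^^^^^
  File "h.py", line 38, in mask
    else: f(box(-7,7,2.5,15,36,a),255)
          ~^^^^^^^^^^^^^^^^^^^^^^^^^^^
  File "h.py", line 32, in f
    p=(proj(n,W(P))+.5)*S
       ~~~~^^^^^^^^
  File "h.py", line 5, in proj
    c=imaging.get_calibration(n);P=np.atleast_2d(P)
ValueError: time passes only in moves, steps and waits
```

```bash
sed -i 's/imaging.get_calibration(n)/CAL(n)/; 1a import functools' h.py; sed -i '/^from workcell/a CAL=functools.lru_cache(lambda n:imaging.get_calibration(n))' h.py
python3 -c "
from h import *
b0=cv2.imread('pics/side0.png');b=cv2.imread('pics/side4.png')
z=lambda m:cv2.resize(m,(400,300),interpolation=cv2.INTER_CUBIC)
S=np.s_[195:234,296:348]
cv2.imwrite('pics/c4.png',np.hstack([z(b0[S]),z(b[S])]))
for i in('0','4'):
  for n,w in(('top',TW),('side',SW)):
    print(i,n,[(round(c,3),x,y,d) for c,x,y,d in fit(cv2.imread(f'pics/{n}{i}.png'),n,w)[:7]])
"
```

```text
0 top [(np.float64(0.673), -0.5, -1.5, 10), (np.float64(0.672), 0.0, -1.5, 0), (np.float64(0.665), -0.5, -1.5, 170), (np.float64(0.664), 0.0, -1.5, 350), (np.float64(0.661), 0.0, -1.5, 180), (np.float64(0.658), -0.5, -1.5, 20), (np.float64(0.655), -1.0, -1.5, 160)]
0 side [(np.float64(0.699), 0.0, -0.5, 270), (np.float64(0.699), 0.0, -0.5, 280), (np.float64(0.695), 0.0, -0.5, 130), (np.float64(0.695), 0.0, -0.5, 260), (np.float64(0.694), 0.0, -0.5, 140), (np.float64(0.694), 0.0, -0.5, 120), (np.float64(0.691), 0.0, -0.5, 150)]
4 top [(np.float64(0.678), 0.0, -1.5, 0), (np.float64(0.677), 0.0, -1.5, 180), (np.float64(0.659), 1.0, -1.5, 190), (np.float64(0.658), 1.0, -1.5, 350), (np.float64(0.649), 0.5, -1.5, 10), (np.float64(0.648), 1.5, -1.5, 340), (np.float64(0.647), 1.5, -1.5, 200)]
4 side [(np.float64(0.677), 0.5, -0.5, 170), (np.float64(0.677), 0.5, -0.5, 230), (np.float64(0.675), 0.0, 0.0, 240), (np.float64(0.674), 0.5, -0.5, 180), (np.float64(0.666), 0.5, -0.5, 220), (np.float64(0.662), 0.0, -0.5, 110), (np.float64(0.66), 0.0, -0.5, 160)]
```

View pics/c4.png

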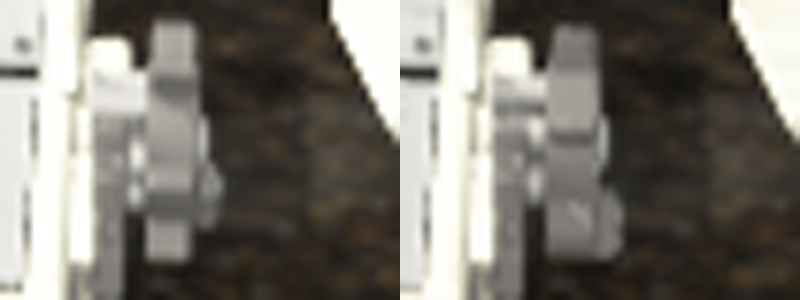

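The wheel now sits at a click. The broad tab points about straight down (front bump centred in the top view, low front lump at (595,225) in the side view), so 3 more clicks are needed. I'll descend further left this time and check the force before sweeping.

{"method": "play_rows", "body": {
  "moves": [
    [0.04,0.003,0.02,0,1],
    [0.08,0.003,0.05,0,1],
    [0.1,0.003,0.08,0,1],
    [0.1,0.003,0.1,0,1],
    [0.1,0.003,0.112,0,1],
    [0.1,0.003,0.118,0,1],
    [0.1,0.003,0.118,0,1],
    [0.1,0.003,0.118,0,1]
  ]
}}

```text
t: 4.17
eef_pos: [442.0, 62.7, 80.4]
orientation: [-0.696, 0.718, 0.0, -0.0]
contact_force: [-0.5, -0.8, 0.0]
gripper_width: 0.004
gripper_force: 0.0
```

```bash
python3 -c "
from h import *
togo(443,43,80)"
```

```text
t 4.17 pos [442.   62.7  80.4] F [-0.5 -0.8  0. ] w 0.004 ydir 178.27 zdir [-6.e-04 -6.e-04 -1.e+00]
shift mm [19.7 -1.6  0.4]
```

{"method": "play_rows", "body": {
  "moves": [
    [0.006,0,0,0,1],
    [0.012,0,0,0,1],
    [0.018,0,0,0,1],
    [0.023,0,0,0,1],
    [0.028,0,0,0,1],
    [0.032,0,0,0,1],
    [0.036,0,0,0,1],
    [0.038,0,0,0,1]
  ]
}}

```text
t: 4.83
eef_pos: [440.9, 24.7, 80.7]
orientation: [-0.696, 0.718, 0.0, 0.0]
contact_force: [-0.9, 1.3, -0.0]
gripper_width: 0.005
gripper_force: 1.3
```

Clean contact on the tab this time. I'll sweep through.

{"method": "play_rows", "body": {
  "moves": [
    [0.004,0,0,0,1],
    [0.008,0,0,0,1],
    [0.012,0,0,0,1],
    [0.016,0,0,0,1],
    [0.02,0,0,0,1],
    [0.024,0,0,0,1],
    [0.024,0,0,0,1],
    [0.024,0,0,0,1]
  ]
}}

```text
t: 5.5
eef_pos: [440.0, 0.5, 80.5]
orientation: [-0.696, 0.718, 0.0, -0.0]
contact_force: [0.9, -0.5, 0.3]
gripper_width: 0.008
gripper_force: 0.0
```

{"method": "play_rows", "body": {
  "moves": [
    [0,0,-0.02,0,1],
    [0,0,-0.045,0,1],
    [-0.02,0,-0.07,0,1],
    [-0.06,0,-0.1,0,1],
    [-0.1,0,-0.118,0,1],
    [-0.14,0,-0.118,0,1],
    [-0.16,0,-0.118,0,1],
    [-0.16,0,-0.118,0,1]
  ]
}}

```text
t: 6.17
eef_pos: [445.9, 165.4, 199.5]
orientation: [-0.698, 0.716, -0.0, 0.002]
contact_force: [0.6, -0.7, -0.3]
gripper_width: -0.002
gripper_force: 0.0
```

```bash
cat >> h.py <<'E'
def look(i):
    for n in('top','side'): cv2.imwrite(f'pics/{n}{i}.png',imaging.camera(n))
def fit6(i):
    for n,w in(('top',TW),('side',SW)):
        print(i,n,sorted([(round(float(c),3),x,y,d) for c,x,y,d in fit(cv2.imread(f'pics/{n}{i}.png'),n,w)],key=lambda q:-q[0])[:5])
E
python3 -c "
from h import *
state();look(5);fit6(5)
z=lambda m:cv2.resize(m,(400,300),interpolation=cv2.INTER_CUBIC)
S=np.s_[195:234,296:348];T=np.s_[225:255,271:311]
cv2.imwrite('pics/c5.png',np.hstack([z(cv2.imread('pics/top5.png')[T]),z(cv2.imread('pics/side5.png')[S])]))"
```

```text
t 6.17 pos [445.9 165.4 199.5] F [ 0.6 -0.7 -0.3] w -0.002 ydir 178.55 zdir [ 0.0031  0.0025 -1.    ]
5 top [(0.649, 0.0, -1.5, 240), (0.646, 0.0, -1.5, 0), (0.642, 0.5, -1.5, 300), (0.638, 1.5, -1.5, 260), (0.637, 1.5, -1.5, 250)]
5 side [(0.692, 0.5, -0.5, 240), (0.691, 0.5, -1.0, 170), (0.691, 0.5, -1.0, 230), (0.681, 0.5, -1.0, 180), (0.673, 0.5, -0.5, 160)]
```

View pics/c5.png

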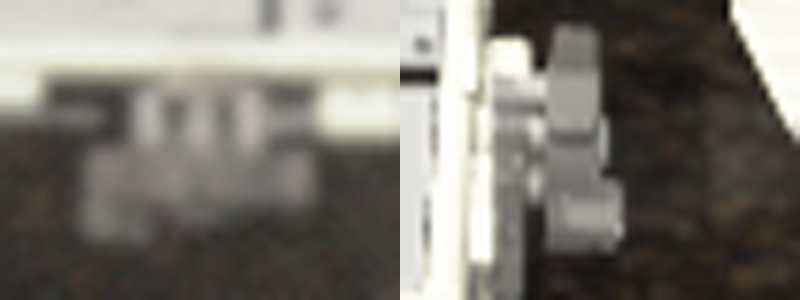

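Both views agree: the broad tab is now at the lower left (front bump at (110,220) in the top crop), so 2 more clicks. I'll repeat the same flick.

{"method": "play_rows", "body": {
  "moves": [
    [0.04,0.0,0.02,0,1],
    [0.08,0.0,0.05,0,1],
    [0.1,0.0,0.08,0,1],
    [0.1,0.0,0.1,0,1],
    [0.1,0.0,0.112,0,1],
    [0.1,0.0,0.118,0,1],
    [0.1,0.0,0.118,0,1],
    [0.1,0.0,0.118,0,1]
  ]
}}

```text
t: 6.93
eef_pos: [442.3, 60.6, 81.0]
orientation: [-0.696, 0.718, -0.0, 0.0]
contact_force: [0.5, 0.0, 0.1]
gripper_width: 0.003
gripper_force: 0.0
```

```bash
python3 -c "
from h import *
togo(442,1,80.4)"
```

```text
t 6.93 pos [442.3  60.6  81. ] F [0.5 0.  0.1] w 0.003 ydir 178.24 zdir [ 5.e-04 -0.e+00 -1.e+00]
shift mm [59.6 -1.6  0.6]
```

{"method": "play_rows", "body": {
  "moves": [
    [0.006,0,0,0,1],
    [0.012,0,0,0,1],
    [0.018,0,0,0,1],
    [0.023,0,0,0,1],
    [0.028,0,0,0,1],
    [0.032,0,0,0,1],
    [0.034,0,0,0,1],
    [0.036,0,0,0,1]
  ]
}}

```text
t: 7.6
eef_pos: [441.0, 24.8, 80.7]
orientation: [-0.696, 0.718, 0.0, 0.0]
contact_force: [-0.7, 2.4, 1.1]
gripper_width: 0.0
gripper_force: 1.4
```

{"method": "play_rows", "body": {
  "moves": [
    [0.004,0,0,0,1],
    [0.008,0,0,0,1],
    [0.012,0,0,0,1],
    [0.016,0,0,0,1],
    [0.02,0,0,0,1],
    [0.024,0,0,0,1],
    [0.024,0,0,0,1],
    [0.024,0,0,0,1]
  ]
}}

```text
t: 8.27
eef_pos: [440.0, 0.5, 80.5]
orientation: [-0.696, 0.718, 0.0, -0.0]
contact_force: [0.1, 0.5, -0.3]
gripper_width: 0.006
gripper_force: 0.0
```

{"method": "play_rows", "body": {
  "moves": [
    [0,0,-0.02,0,1],
    [0,0,-0.045,0,1],
    [-0.02,0,-0.07,0,1],
    [-0.06,0,-0.1,0,1],
    [-0.1,0,-0.118,0,1],
    [-0.14,0,-0.118,0,1],
    [-0.16,0,-0.118,0,1],
    [-0.16,0,-0.118,0,1]
  ]
}}

```text
t: 8.93
eef_pos: [445.9, 165.4, 199.5]
orientation: [-0.698, 0.716, -0.0, 0.002]
contact_force: [-0.1, -0.5, 0.4]
gripper_width: 0.005
gripper_force: 0.0
```

```bash
python3 -c "
from h import *
state();look(6);fit6(6)"
```

```text
t 8.93 pos [445.9 165.4 199.5] F [-0.1 -0.5  0.4] w 0.005 ydir 178.55 zdir [ 0.003   0.0024 -1.    ]
6 top [(0.669, 0.0, -1.5, 240), (0.667, 0.0, -1.5, 300), (0.661, 1.5, -1.5, 260), (0.658, 1.0, -1.5, 250), (0.657, 1.5, -1.5, 270)]
6 side [(0.704, 0.0, -0.5, 300), (0.699, 0.5, -1.0, 110), (0.697, 0.0, -1.5, 290), (0.68, 0.0, -0.5, 100), (0.68, 0.0, -1.0, 120)]
```

Both views fit 300°, upper left, so one more click.

{"method": "play_rows", "body": {
  "moves": [
    [0.04,0.0,0.02,0,1],
    [0.08,0.0,0.05,0,1],
    [0.1,0.0,0.08,0,1],
    [0.1,0.0,0.1,0,1],
    [0.1,0.0,0.112,0,1],
    [0.1,0.0,0.118,0,1],
    [0.1,0.0,0.118,0,1],
    [0.1,0.0,0.118,0,1]
  ]
}}

```text
t: 9.7
eef_pos: [442.2, 60.6, 80.9]
orientation: [-0.696, 0.718, -0.0, 0.0]
contact_force: [-0.1, -0.1, 0.1]
gripper_width: 0.004
gripper_force: 0.0
```

{"method": "play_rows", "body": {
  "moves": [
    [0.006,0,0,0,1],
    [0.012,0,0,0,1],
    [0.018,0,0,0,1],
    [0.023,0,0,0,1],
    [0.028,0,0,0,1],
    [0.032,0,0,0,1],
    [0.034,0,0,0,1],
    [0.036,0,0,0,1]
  ]
}}

```text
t: 10.37
eef_pos: [440.9, 24.8, 80.7]
orientation: [-0.696, 0.718, 0.0, 0.0]
contact_force: [-1.9, 3.4, 1.0]
gripper_width: 0.007
gripper_force: 1.4
```

{"method": "play_rows", "body": {
  "moves": [
    [0.004,0,0,0,1],
    [0.008,0,0,0,1],
    [0.012,0,0,0,1],
    [0.016,0,0,0,1],
    [0.02,0,0,0,1],
    [0.024,0,0,0,1],
    [0.024,0,0,0,1],
    [0.024,0,0,0,1]
  ]
}}

```text
t: 11.03
eef_pos: [440.0, 0.5, 80.5]
orientation: [-0.696, 0.718, 0.0, -0.0]
contact_force: [1.4, -0.1, 0.1]
gripper_width: 0.007
gripper_force: 0.0
```

{"method": "play_rows", "body": {
  "moves": [
    [0,0,-0.02,0,1],
    [0,0,-0.045,0,1],
    [-0.02,0,-0.07,0,1],
    [-0.06,0,-0.1,0,1],
    [-0.1,0,-0.118,0,1],
    [-0.14,0,-0.118,0,1],
    [-0.16,0,-0.118,0,1],
    [-0.16,0,-0.118,0,1]
  ]
}}

```text
t: 11.7
eef_pos: [446.0, 165.5, 199.5]
orientation: [-0.698, 0.716, -0.0, 0.002]
contact_force: [-0.1, 0.1, -0.4]
gripper_width: 0.008
gripper_force: 0.0
```

```bash
python3 -c "
from h import *
look(7);fit6(7)
z=lambda m:cv2.resize(m,(400,300),interpolation=cv2.INTER_CUBIC)
S=np.s_[195:234,296:348];T=np.s_[225:255,241:301]
cv2.imwrite('pics/c7.png',np.hstack([cv2.resize(cv2.imread('pics/top7.png')[225:255,251:311],(400,200)),cv2.resize(cv2.imread('pics/side7.png')[S],(266,200))]))
togo(466,135,82)"
```

```text
7 top [(0.699, 0.0, -1.5, 0), (0.694, 0.0, -1.5, 180), (0.68, 1.0, -1.5, 350), (0.677, 1.0, -1.5, 190), (0.672, 1.5, -1.5, 340)]
7 side [(0.69, 0.0, -1.0, 350), (0.684, 0.5, -0.5, 50), (0.681, 0.5, -1.0, 60), (0.681, 0.0, -0.5, 0), (0.67, 0.0, -1.5, 340)]
t 11.8 pos [444.6 161.8 198.3] F [ 0.3 -0.   0.9] w 0.007 ydir 178.38 zdir [-5.e-04 -1.e-04 -1.e+00]
shift mm [ 26.2 -22.2 116.3]
```

View pics/c7.png

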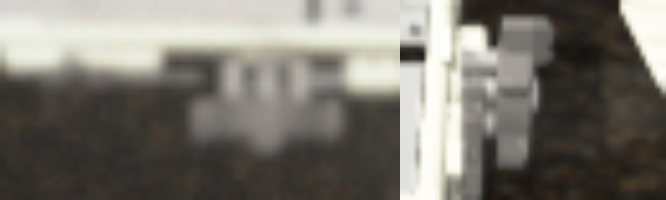

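The broad tab stands up at the pointer (side crop, broad lump on top at (525,40)). Now for the lock fin.

{"method": "play_rows", "body": {
  "moves": [
    [0.01,-0.01,0.035,0,1],
    [0.026,-0.022,0.07,0,1],
    [0.026,-0.022,0.095,0,1],
    [0.026,-0.022,0.11,0,1],
    [0.026,-0.022,0.116,0,1],
    [0.026,-0.022,0.116,0,1],
    [0.026,-0.022,0.116,0,1],
    [0.026,-0.022,0.116,0,1]
  ]
}}

```text
t: 12.47
eef_pos: [467.0, 134.4, 83.9]
orientation: [-0.696, 0.718, -0.0, 0.001]
contact_force: [-0.8, -0.5, -0.3]
gripper_width: 0.004
gripper_force: 0.0
```

{"method": "play_rows", "body": {
  "moves": [
    [0.005,0,0,0,1],
    [0.01,0,0,0,1],
    [0.015,0,0,0,1],
    [0.019,0,0,0,1],
    [0.022,0,0,0,1],
    [0.025,0,0,0,1],
    [0.027,0,0,0,1],
    [0.029,0,0,0,1]
  ]
}}

```text
t: 13.13
eef_pos: [465.4, 105.1, 82.7]
orientation: [-0.696, 0.718, 0.0, 0.0]
contact_force: [-1.4, 1.8, 1.8]
gripper_width: 0.003
gripper_force: 0.8
```

{"method": "play_rows", "body": {
  "moves": [
    [0.002,0,0,0,1],
    [0.004,0,0,0,1],
    [0.005,0,0,0,1],
    [0.006,0,0,0,1],
    [0.007,0,0,0,1],
    [0.007,0,0,0,1]
  ]
}}

```text
t: 13.63
eef_pos: [465.4, 99.2, 82.7]
orientation: [-0.696, 0.718, 0.0, 0.001]
contact_force: [-3.0, 6.3, 1.7]
gripper_width: 0.004
gripper_force: 3.2
```

{"method": "play_rows", "body": {
  "moves": [
    [0.001,0,0,0,1],
    [0.001,0,0,0,1],
    [0.001,0,0,0,1]
  ]
}}

```text
t: 13.88
eef_pos: [465.5, 99.0, 82.7]
orientation: [-0.696, 0.718, 0.001, 0.002]
contact_force: [-2.5, 8.6, 1.3]
gripper_width: 0.002
gripper_force: 4.5
```

{"method": "play_rows", "body": {
  "moves": [
    [-0.01,0,0,0,1],
    [-0.025,0,0,0,1],
    [-0.035,0,-0.03,0,1],
    [-0.045,0,-0.07,0,1],
    [-0.06,0,-0.11,0,1],
    [-0.06,0,-0.117,0,1],
    [-0.06,0,-0.117,0,1]
  ]
}}

```text
t: 14.47
eef_pos: [468.6, 158.6, 202.9]
orientation: [-0.697, 0.717, -0.001, 0.003]
contact_force: [-0.1, -0.1, -0.5]
gripper_width: 0.003
gripper_force: 0.0
```

```bash
python3 -c "
from h import *
state();look(8);fit6(8)
f=lambda n,i:cv2.imread(f'pics/{n}{i}.png')
z=lambda n,i,w,s:cv2.resize(f(n,i)[w],s,interpolation=cv2.INTER_CUBIC)
# slicer shift between 7 and 8 by phase correlation on the right half / fin shift
for n,w in(('top',np.s_[185:240,300:370]),('side',np.s_[172:205,255:310])):
  print(n,cv2.phaseCorrelate(f(n,7)[w].mean(2),f(n,8)[w].mean(2)),cv2.phaseCorrelate(f(n,0)[w].mean(2),f(n,8)[w].mean(2)))
S=np.s_[195:243,290:346]
cv2.imwrite('pics/c8.png',np.hstack([z('side',i,S,(392,336)) for i in(7,8)]))"
```

```text
t 14.47 pos [468.6 158.6 202.9] F [-0.1 -0.1 -0.5] w 0.003 ydir 178.34 zdir [ 0.0064  0.0033 -1.    ]
8 top [(0.668, 0.0, -1.5, 180), (0.668, 0.0, -1.5, 0), (0.65, 1.0, -1.5, 190), (0.647, 1.0, -1.5, 350), (0.639, 1.5, -1.5, 340)]
8 side [(0.703, 0.5, -1.0, 350), (0.697, 0.5, -0.5, 50), (0.696, 0.5, -0.5, 0), (0.693, 0.5, -1.0, 60), (0.683, 0.5, -1.5, 340)]
top ((0.029700184735339974, -0.03950586606793394), 0.9923204564987952) ((-0.022496238858558115, -0.05117135103073167), 0.9776054661324233)
side ((0.026640042891902027, -0.04438548765412875), 0.9939706961947572) ((-0.0670808139338952, 0.0033238163063629145), 0.9865071987045675)
```

View pics/c8.png

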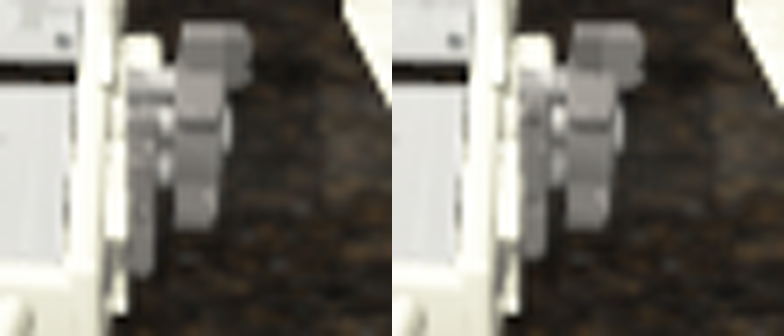

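The broad tab is still up at (610,50). The grey slide moved about 2.5 px towards the wheel, which matches its full 14 mm, and it met a firm stop. The slicer hasn't moved.

```bash
python3 -c "
from workcell import r
print(r.finish_job())"
```

```text
the job is handed in; nothing more can be done
None
```

I clicked the wheel round until the broad tab stood up at the pointer, pushed the lock slide home against its stop, and handed the job in at about 14.5 s. My first flick came down on a tab, but the wheel still clicked on. In the last pictures the slicer hadn't moved; I didn't check the pusher, dish or jar separately, and hand-in returned no verdict.

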